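# Scrap the trimmings through the slide gate

### The job

Clear the prep station: pull the black knob at its left end all the way out until the slide gate clicks open, sweep the two carrot tops and the onion root end off the board through the open hatch into the scrap bin below, then push the knob fully home so that the gate is shut again. Leave the two trimmed carrots lying on the board and do not disturb the other things on the worktop.

Things in the scene. Friction and masses are not known exactly. Their poses are not given: they have to be found in the camera images.
- station: Fixed stainless prep station, a low box 250 mm deep (its x, away from the robot), 460 mm long (its y, to the left), 91 mm high; origin: centre of its underside on the worktop. A white chopping board is let into its top: x -110 to 110, y -226 to 94, top at z 91 mm. Left of it a steel deck at z 90 mm has the scrap hatch.
- hatch (a point): Middle, at deck height, of the opening that is free when the gate is out (station x 0, y 148, z 90 mm). The hatch is rectangular, station x -75 to 75, y 105 to 205 mm; the slide gate shuts it from below, 4 mm under the deck. A guard 14 mm high stands on its other three sides (x -86 and 86, y 216 mm), open to the board.
- bin (a point): Middle of the floor of the scrap bin under the hatch (station x 0, y 154, z 12 mm). Inside, the bin spans station x -120 to 120, y 86 to 226 mm, up to the gate's underside at z 83 mm.
- gate (a joint): How far the slide gate is pulled out, m: 0 = home (shut, held by a spring-roller detent), 0.090 = fully out (held by a second detent). It slides along the station's +y. Clear opening when out: station y 105 to 187 mm. Leaving or entering a detent takes about 6 N, and it snaps over the last 5 mm; between them it slides with about 1.5 N.
- knob (a point): Centre of the gate's black mushroom knob, moving with the gate: head 36 mm across, 17 mm thick along station y. Gate home: station x 0, y 280, z 72 mm; out: y 370 mm. A stem 10 mm thick along y joins it to the gate's face plate, with a free gap of 37 mm between head and plate for fingers from above on both sides of the stem.
- carrot_top_a: Orange carrot top with green stalk stubs, standing on its cut face: 36 mm across, 31 mm high with the stubs (22 mm without). Origin at the centre of its underside, z up.
- carrot_top_b: The same, a little smaller: 32 mm across, 29 mm high with the stubs (20 mm without). Origin at the centre of its underside, z up.
- onion_end: Pale onion root end with a tuft of short roots, standing on its cut face: 42 mm across, 19 mm high (23 mm with the roots). Origin at the centre of its underside, z up.
- carrot_a: Trimmed peeled carrot, 150 mm long, 31 mm at the thick end, lying along the rear (far) edge of the board, towards its right end. Origin on its underside at mid-length; its x points to the thin end. To be left alone.
- carrot_b: Trimmed peeled carrot, 150 mm long, 30 mm at the thick end, lying across the right end of the board. Origin on its underside at mid-length; its x points to the thin end. To be left alone.
- ramekin: White ramekin, 69 mm across, 38 mm high, on the worktop right of the station. To be left alone.
- peeler: Black-handled peeler, 170 mm long, on the worktop right of the station. To be left alone.

How it is judged:
On the way, in this order (a step that is already met when the one before it is completed fails the run):
1. the gate is pulled fully out into its open detent (value of joint gate above 0.086 m), for 0.2 s.
2. both carrot tops and the onion end lie in the scrap bin, below the gate (z of carrot_top_a in the frame of station between 0 and 0.065 m and y of carrot_top_a in the frame of station between 0.08 and 0.232 m and x of carrot_top_a in the frame of station between -0.125 and 0.125 m and z of carrot_top_b in the frame of station between 0 and 0.065 m and y of carrot_top_b in the frame of station between 0.08 and 0.232 m and x of carrot_top_b in the frame of station between -0.125 and 0.125 m and z of onion_end in the frame of station between 0 and 0.065 m and y of onion_end in the frame of station between 0.08 and 0.232 m and x of onion_end in the frame of station between -0.125 and 0.125 m), for 0.2 s.
3. the gate is pushed home (value of joint gate below 0.003 m), for 0.2 s.
At the end, for the whole second after the job is handed in: Gate home within 3 mm; both carrot tops and the onion end at rest inside the scrap bin's walls, undersides less than 65 mm above the worktop; the two trimmed carrots still on the board, and they, the ramekin and the peeler not moved more than 30 mm (all of step 2 and value of joint gate below 0.003 m and linear speed of each of carrot_top_a, carrot_top_b, onion_end below 0.03 m/s and distance of each of carrot_a, carrot_b, ramekin, peeler from where it was at the start of the episode below 0.03 m and z of each of carrot_a, carrot_b in the frame of station above 0.085 m); the robot touches nothing.
It fails at once if a trimmed carrot is moved more than 30 mm (distance of any of carrot_a, carrot_b from where it was at the start of the episode above 0.03 m).
It fails at once if the ramekin or the peeler is moved more than 30 mm (distance of any of ramekin, peeler from where it was at the start of the episode above 0.03 m).
It also fails if it takes over 64 s, if anything falls off the work surface, if the arm or the gripper's body presses on something with over 40 N, if the wrist force passes 120 N, or if a joint passes its speed limit or range.

### The arm

A 6-joint arm with a two-finger parallel gripper is mounted at the origin on a cart in front of the work surface, level with it; the furniture and walls round the work are solid. World frame = base frame: x ahead of the robot, y to its left, z up, the work surface at z = 0. Lengths are in m, angles in rad, forces in N, time in s.
With the tool pointing down it reaches from about 0.35 to 0.975 m from the base axis. Payload 4.9 kg.
Tool frame: the origin (TCP) lies midway between the tips of the shut fingers; the grasp point (between the pads) lies 19 mm behind it; z points along the fingers, y is the direction in which the jaws open and shut (so a half turn about z gives the same grasp; the last joint's range is limited). The gripper opens to 85 mm and grips with 20 to 120 N. Pads are 22 mm wide; open, the fingers measure 114 mm over their backs; the gripper's body (76 mm by 85 mm) begins 54 mm behind the grasp point. The pads swing forward as they close: fully open they stand 13 mm farther back than shut.
Start: joints at [-1.28, 0.053, 1.613, -0, 1.476, -0.119], TCP at [0.249, -0.573, 0.198] pointing down, gripper open.
Joint ranges: [-3.01, 3.01], [-1.01, 2.22], [0.06, 2.58], [-1.02, 4.17], [0.09, 2.62], [-3.14, 3.14]. Speed limits (rad/s): [2.57, 2.57, 3.14, 3.14, 3.14, 3.14].

### API

Orientations are given as a unit quaternion [w, x, y, z].
In Python, from plant import state, grab_frame, camera_params, job_done, boxes_of gives the robot as it stands.
- The arm moves only by the tool step_arm, never from a script. Its argument "steps" is a list of rows, each a list of 4 numbers: the shift along the tool's x, y, z in mm, then the turn about the tool's z in degrees. A call has 1 to 8 rows; each row shifts and turns the pose as measured when the row begins, along the tool's axes as they then stand; what a row does not reach is not made up. A row lasts 1/10 s, in which the tool goes at most 50 mm and 8.59 degrees, less where a joint would pass 70% of its speed; a pose out of reach is approached as far as the arm can. A call is refused whole if a number of a shift passes 50 or a number of a turn 8.59, either way. A call with a gripper value outside its range is refused whole. "claw" is the opening in per cent of the stroke, from 0 (shut) to 100 (fully open), set as the call begins (left out, the last holds). The fingers move at their own pace and stop on an object; the grip force is fixed at half the most. Time passes only in rows, so rows that do not move let the fingers close. It gives the time, the measured TCP pose, the force and the opening at its end, in the units of the state.
- state(): the state, without advancing time (a new reading comes with each control period).
- grab_frame(name): name is "scene" or "top" or "wrist"; returns (picture, depth): 400x640x3 uint8, red, green, blue; 400x640 float32, m along the optical axis (not along the pixel's ray), 0 where there is no reading.
- camera_params(name): a dict with "mtx" (3x3 intrinsics, pixels), "k1" (the pictures are not rectified: a ray, as slopes to the right and down, at radius r is drawn at 1 + k1 r^2 times it, then the intrinsics apply), "extrinsics" (4x4, takes a point from camera to world coordinates); the wrist camera has in their place "T_tool_cam" (4x4, takes a point from camera to tool coordinates, whose origin is the TCP and whose axes are the flange's). Camera axes: x right, y down, z forward; pixel columns grow to the right and rows downward; lengths in m; the calibration is good to about 2 mm. A picture is of the moment at which its call begins: read the wrist's pose just before it. camera_params takes no time and is no camera call.
- job_done(): hands the job in, once; it reports no verdict.
Trained networks look in the newest picture that a camera, given by its name, has taken for a name from the list of things; names that differ only in an ending like _2 or _b are one class to them, and where a whole thing is asked for, a point or a joint stands for the part that bears it (a point fixed in the world has none). Each returns a list of dicts, best first, with "p" (0 to 1); they miss things now and then, are a little off and sometimes report something else, mostly with a low value. They report only what shows in the picture. A call takes as long as a camera call.
- boxes_of(camera, label): "box" ([left, top, width, height] in pixels, round what is visible of it).
The state is a dict: "time": time; "joint_pos": joint angles; "joint_vel": joint speeds; "joint_efforts": joint torques, N m; "tool_pos": TCP position; "tool_rot": TCP orientation; "contact_force": force on the tool from outside, world axes, zero at the start; "ft_torque": the same for the moment, N m; "gripper_width": opening from 0.0 (shut) to 1.0 (fully open).
Only numpy, scipy, OpenCV 4.12 (cv2) and the standard library are available. Lean on these libraries where they do the work, as an engineer would, in place of code of your own. Each camera call takes 0.05 s, during which the arm holds its last target. There are 200 camera calls.

## Working session

There is one attempt and no reset: what is moved stays moved. The work goes in short steps, Python scripts to look and compute and a tool call to move; the robot and the scene stay as the last step left them, time stands still between calls to the robot, and variables do not carry over. Pictures are saved under pics/ and viewed, about 8 in all and at most 12, crops included, and the job is handed in when it is done.

Besides the shell and the picture viewer there is one more tool, called after "Call:" by a JSON object that holds its "api" and its "payload". step_arm: Moves the arm, as the interface text tells. Its arguments: {"type":"object","properties":{"steps":{"type":"array"},"claw":{"type":"number"}},"required":["steps"]}

```bash
ls; mkdir -p pics
cat > h.py <<'E'
import numpy as np,cv2
from plant import *
from scipy.spatial.transform import Rotation as R
def pix2w(cam,uv,depth,T=None):
    c=camera_params(cam);K=np.array(c['mtx']);k=c['k1']
    T=np.array(c['extrinsics']) if T is None else T
    uv=np.atleast_2d(uv).astype(float)
    d=(uv-K[:2,2])/[K[0,0],K[1,1]];s=d.copy()
    for _ in range(20): s=d/(1+k*(s**2).sum(1,keepdims=True))
    z=np.atleast_1d(depth)[:,None]
    return (np.c_[s,np.ones(len(s))]*z)@T[:3,:3].T+T[:3,3]
def cloud(cam,dep,T=None):
    v,u=np.mgrid[0:400,0:640]
    return pix2w(cam,np.c_[u.ravel(),v.ravel()],dep.ravel(),T).reshape(400,640,3)
E
python3 - <<'E'
from h import *
print(state())
for n in ['top','scene']:
    im,d=grab_frame(n);cv2.imwrite(f'pics/{n}0.png',im[...,::-1]);np.save(n+'.npy',d)
    P=cloud(n,d)
    print(n,camera_params(n)['extrinsics'])
    for l in ['station','knob','carrot_top_a','onion_end','carrot_a','ramekin','peeler']:
        for b in boxes_of(n,l)[:4]:
            x,y,w,h=b['box'];u,v=int(x+w/2),int(y+h/2)
            print(l,round(b['p'],2),np.round(b['box']),P[min(v,399),min(u,639)].round(3))
E
```

```text
pics
{'time': 0.0, 'joint_pos': array([-1.27999399e+00,  5.33500236e-02,  1.61430165e+00, -1.53833181e-05,
        1.47599447e+00, -1.19016128e-01]), 'joint_vel': array([-2.74048678e-04, -2.67546785e-04,  3.37619196e-04,  7.04492442e-04,
       -1.60387269e-03,  8.79237032e-06]), 'joint_efforts': array([ 1.63628611e-03, -3.93694961e+01, -3.70170772e+01, -2.06669046e-05,
        7.14053720e-03,  4.83398452e-06]), 'tool_pos': array([ 0.24881342, -0.57258305,  0.19696275]), 'tool_rot': array([-1.02230540e-03,  9.79078792e-01,  2.03478904e-01, -9.57102624e-05]), 'contact_force': array([-0.14765206,  0.53230096, -0.41241379]), 'ft_torque': array([0.04722634, 0.02996674, 0.00530567]), 'gripper_width': 0.9994974619972445}
top [[-0.01580216 -0.99095504  0.13326066  0.42701076]
 [-0.99965362  0.01846303  0.01875526 -0.09317259]
 [-0.02104601 -0.13291813 -0.99090355  1.07972325]
 [ 0.          0.          0.          1.        ]]
station 0.64 [186. 169. 191.  94.] [0.517 0.032 0.092]
knob 0.72 [185. 181.  68.  59.] [0.534 0.201 0.084]
carrot_top_a 0.45 [273. 218.  17.  11.] [0.494 0.027 0.112]
[... 265 characters left out ...]
.  65.  63.] [0.537 0.206 0.084]
ramekin 0.61 [437. 166.  27.  25.] [ 0.625 -0.456  0.006]
peeler 0.7 [440. 208.  25.  58.] [ 0.454 -0.451  0.016]
scene [[-0.79713698 -0.41000644  0.44324639 -0.03362347]
 [-0.60353479  0.51936117 -0.60498738  0.7329439 ]
 [ 0.01784376 -0.74977243 -0.66145514  0.99343843]
 [ 0.          0.          0.          1.        ]]
station 0.67 [225. 183. 155. 124.] [0.486 0.084 0.089]
knob 0.82 [234. 233.  66.  58.] [0.528 0.201 0.084]
carrot_top_a 0.4 [290. 220.  14.   9.] [0.545 0.04  0.106]
carrot_top_a 0.39 [304. 225.  14.  13.] [0.486 0.039 0.106]
carrot_a 0.67 [332. 191.  33.  15.] [ 0.483 -0.164  0.109]
ramekin 0.49 [349. 156.  14.  19.] [ 0.634 -0.467  0.006]
```

Run:
```python
import cv2
a=cv2.imread('pics/top0.png')[150:290,165:365];cv2.imwrite('pics/c1.png',cv2.resize(a,None,fx=4,fy=4,interpolation=2))
a=cv2.imread('pics/scene0.png')[170:320,210:390];cv2.imwrite('pics/c2.png',cv2.resize(a,None,fx=4,fy=4,interpolation=2))
```

```text
(no output)
```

View pics/c1.png

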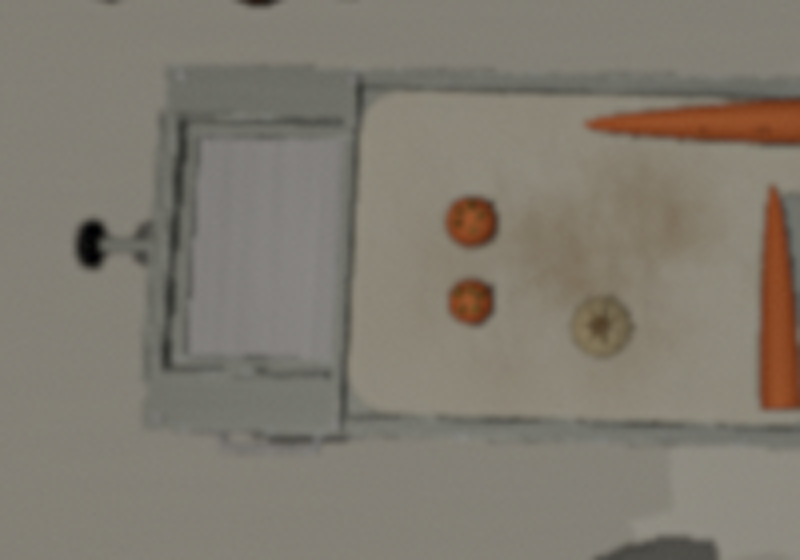

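View pics/c2.png

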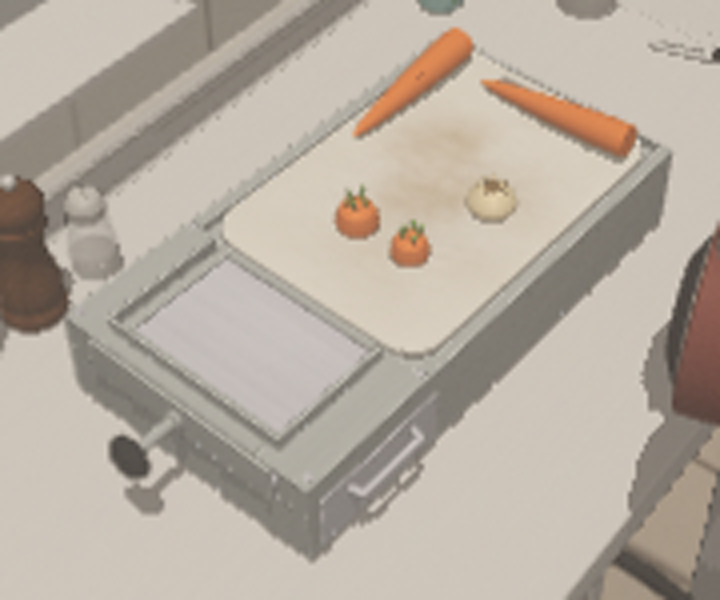

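```bash
cat >> h.py <<'E'
def ray(cam,uv,z,T=None):
    uv=np.atleast_2d(uv);a=pix2w(cam,uv,np.ones(len(uv)),T)
    o=np.array(camera_params(cam)['extrinsics'])[:3,3] if T is None else T[:3,3]
    return o+(a-o)*((z-o[2])/(a-o)[:,2])[:,None]
E
python3 - <<'E'
from h import *
for n in ['top','scene']:
    d=np.load(n+'.npy');P=cloud(n,d)
    m=((P[...,2]>.08)&(P[...,2]<.1)&(d>0)&(abs(P[...,0]-.53)<.18)&(P[...,1]>-.35)&(P[...,1]<.3)).astype(np.uint8)
    m=cv2.morphologyEx(m,cv2.MORPH_OPEN,np.ones((5,5)))
    k,lab,st,_=cv2.connectedComponentsWithStats(m)
    i=1+st[1:,4].argmax();q=P[lab==i]
    r=cv2.minAreaRect((q[:,:2]*1000).astype(np.float32));print(n,'station',st[i],r,np.median(q[:,2]))
d=np.load('top.npy');P=cloud('top',d)
f=lambda a:np.array(a)/4+[165,150]
for nm,p,z in [('knob',(92,243),.085),('ta',(471,221),.113),('tb',(471,301),.111),('on',(600,325),.111),('boardL-far',(359,85),.09),('boardL-near',(345,430),.09),('stFL',(168,68),.09),('stNL',(145,430),.09),('hatch far L',(190,137),.09),('hatch nearL',(186,355),.09),('guard far',(345,122),.1),('guard near',(330,374),.1)]:
    u,v=f(p).round().astype(int);print(nm,ray('top',f(p),z).round(3),P[v,u].round(3))
E
```

```text
top station [  206   168   168    94 11243] ((522.2308349609375, 6.0833740234375), (447.87261962890625, 248.99685668945312), 86.78087615966797) 0.08923663993604825
scene station [ 227  184  142  109 7032] ((523.43603515625, 18.023422241210938), (467.9222106933594, 253.6787109375), 87.60323333740234) 0.08788488625038293
knob [[0.533 0.286 0.085]] [0.533 0.286 0.085]
ta [[0.54  0.022 0.113]] [0.541 0.022 0.111]
tb [[0.488 0.023 0.111]] [0.488 0.022 0.109]
on [[ 0.471 -0.062  0.111]] [ 0.471 -0.062  0.111]
boardL-far [[0.639 0.102 0.09 ]] [0.64  0.102 0.087]
boardL-near [[0.404 0.11  0.09 ]] [0.403 0.11  0.092]
stFL [[0.653 0.235 0.09 ]] [0.653 0.235 0.09 ]
stNL [[0.406 0.244 0.09 ]] [0.403 0.275 0.002]
hatch far L [[0.605 0.218 0.09 ]] [0.606 0.221 0.087]
hatch nearL [[0.456 0.218 0.09 ]] [0.455 0.216 0.092]
guard far [[0.611 0.109 0.1  ]] [0.614 0.112 0.09 ]
guard near [[0.442 0.118 0.1  ]] [0.44  0.119 0.09 ]
```

Call:
{"api": "step_arm", "payload": {"steps": [[27,-30,-5,-8],[31,-26,-5,-8],[34,-21,-5,-8],[37,-16,-5,-8],[38,-11,0,-8],[40,-5,0,-8],[40,0,0,-8],[40,6,0,-8]], "claw": 30}}

```text
time: 1.6
tool_pos: [0.3488, -0.2608, 0.2186]
tool_rot: [0.001, 0.71, 0.704, 0.0]
contact_force: [0.1, -0.7, -0.2]
gripper_width: 0.3
```

```bash
cat >> h.py <<'E'
C=np.array([.520,.008]);YAW=np.radians(-2.5)
def w2s(p):
    p=np.atleast_2d(p);c,s=np.cos(YAW),np.sin(YAW);q=p.copy();q[:,:2]=(p[:,:2]-C)@np.array([[c,-s],[s,c]]);return q
def st():
    s=state();q=s['tool_rot'];r=R.from_quat([q[1],q[2],q[3],q[0]])
    x=r.as_matrix()[:,0];th=np.degrees(np.arctan2(x[1],x[0]))
    print('t',round(s['time'],2),'tcp_station',(w2s(s['tool_pos'])[0]*1000).round(1),'turn needed',round(th-87.5,1),'F',s['contact_force'].round(1),'w',round(s['gripper_width'],3),'tilt',r.as_matrix()[2].round(3))
    return s,r
E
python3 -c "
from h import *
st()"
```

```text
t 1.6 tcp_station [-159.3 -276.   218.6] turn needed 2.0 F [ 0.1 -0.7 -0.2] w 0.3 tilt [-0.001  0.002 -1.   ]
```

Call:
{"api": "step_arm", "payload": {"steps": [[46,14,0,2],[46,14,0,0],[46,14,0,0],[46,14,0,0],[46,14,0,0],[46,14,0,0],[46,14,0,0],[46,14,0,0]]}}

```text
time: 2.4
tool_pos: [0.4775, 0.1168, 0.2218]
tool_rot: [0.006, 0.723, 0.691, 0.003]
contact_force: [0.3, -0.9, -0.1]
gripper_width: 0.297
```

Call:
{"api": "step_arm", "payload": {"steps": [[46,14,0,0],[46,14,0,0],[35,12,0,0],[10,6,0,0],[0,0,0,0]]}}

```text
time: 2.9
tool_pos: [0.5306, 0.2628, 0.2221]
tool_rot: [0.007, 0.72, 0.694, 0.004]
contact_force: [-0.3, 0.4, 0.4]
gripper_width: 0.298
```

```bash
python3 -c "
from h import *
s,r=st()
c=camera_params('wrist')
T=np.eye(4);T[:3,:3]=r.as_matrix();T[:3,3]=s['tool_pos'];T=T@np.array(c['T_tool_cam'])
im,d=grab_frame('wrist');cv2.imwrite('pics/w1.png',im[...,::-1]);np.save('w.npy',d);np.save('wT.npy',T)
"
```

```text
t 2.9 tcp_station [ -0.6 255.  222.1] turn needed 0.5 F [-0.3  0.4  0.4] w 0.298 tilt [-0.004  0.015 -1.   ]
```

View pics/w1.png

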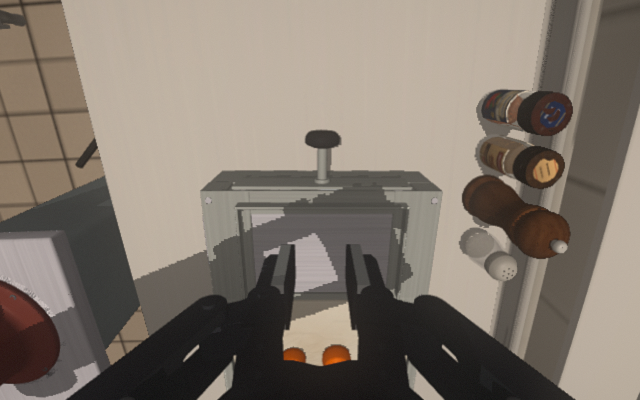

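```bash
python3 -c "
from h import *
T=np.load('wT.npy');d=np.load('w.npy');P=cloud('wrist',d,T)
for n,p,z in [('head',(323,138),.085),('stem',(322,165),.077),('cornerL',(205,192),.09),('cornerR',(439,192),.09),('tipL',(237,205),.104),('tipR',(405,207),.104)]:
    print(n,(w2s(ray('wrist',p,z,T))*1000).round(),(w2s(P[p[1],p[0]])*1000).round())
"
```

```text
head [[  4. 290.  85.]] [[  4. 291.  89.]]
stem [[  3. 261.  77.]] [[  3. 261.  77.]]
cornerL [[-116.  235.   90.]] [[-116.  235.   90.]]
cornerR [[124. 236.  90.]] [[124. 236.  91.]]
tipL [[-81. 227. 104.]] [[-82. 225.  99.]]
tipR [[ 86. 225. 104.]] [[ 87. 224. 103.]]
```

Call:
{"api": "step_arm", "payload": {"steps": [[2,3,40,0],[1,1,40,0],[0,0,30,0],[0,0,0,0]]}}

```text
time: 3.35
tool_pos: [0.5375, 0.2588, 0.1127]
tool_rot: [0.009, 0.722, 0.692, 0.006]
contact_force: [-0.1, -0.6, -1.0]
gripper_width: 0.302
```

```bash
sed -i 's/^C=.*YAW=/C=np.array([.523,.012]);YAW=/' h.py; python3 -c "
from h import *
st()"
```

```text
t 3.35 tcp_station [  3.7 247.2 112.7] turn needed 0.1 F [-0.1 -0.6 -1. ] w 0.302 tilt [-0.004  0.021 -1.   ]
```

Call:
{"api": "step_arm", "payload": {"steps": [[6,-3,15,0],[1,0,15,0],[1,0,15,0],[0,0,15,0],[0,0,0,0]]}}

```text
time: 3.85
tool_pos: [0.5389, 0.2657, 0.0537]
tool_rot: [0.011, 0.723, 0.691, 0.009]
contact_force: [-0.4, 0.2, -1.0]
gripper_width: 0.302
```

```bash
python3 -c "
from h import *
st()"
```

```text
t 3.85 tcp_station [  4.9 254.2  53.7] turn needed -0.1 F [-0.4  0.2 -1. ] w 0.302 tilt [-0.001  0.028 -1.   ]
```

Call:
{"api": "step_arm", "payload": {"steps": [[4,-4,0,0],[8,0,0,0],[8,0,0,0],[8,0,0,0]]}}

```text
time: 4.25
tool_pos: [0.5373, 0.2962, 0.0552]
tool_rot: [0.011, 0.723, 0.69, 0.011]
contact_force: [0.4, -0.3, -0.2]
gripper_width: 0.297
```

```bash
python3 -c "
from h import *
st()"
```

```text
t 4.25 tcp_station [  1.8 284.5  55.2] turn needed -0.2 F [ 0.4 -0.3 -0.2] w 0.297 tilt [ 0.     0.031 -1.   ]
```

Call:
{"api": "step_arm", "payload": {"steps": [[12,0,0,0],[12,0,0,0],[12,0,0,0],[12,0,0,0],[12,0,0,0]]}}

```text
time: 4.75
tool_pos: [0.541, 0.3628, 0.0568]
tool_rot: [0.011, 0.723, 0.691, 0.012]
contact_force: [-0.9, 0.5, 0.6]
gripper_width: 0.299
```

```bash
python3 -c "
from h import *
st()
im,d=grab_frame('scene');a=im[170:320,150:390,::-1];cv2.imwrite('pics/c3.png',cv2.resize(a,None,fx=3,fy=3))
"
```

```text
t 4.75 tcp_station [  2.7 351.2  56.8] turn needed -0.1 F [-0.9  0.5  0.6] w 0.299 tilt [ 0.002  0.033 -0.999]
```

View pics/c3.png

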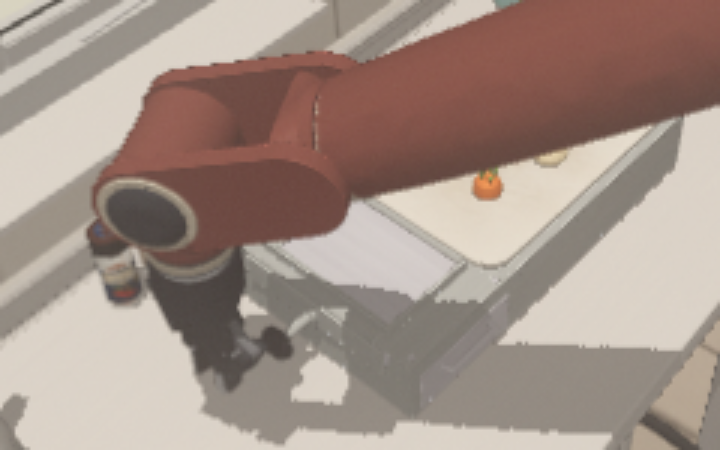

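```bash
python3 -c "
from h import *
T=np.load('wT.npy');d=np.load('w.npy');P=cloud('wrist',d,np.eye(4));Tt=np.array(camera_params('wrist')['T_tool_cam'])
P=(P@Tt[:3,:3].T+Tt[:3,3])*1000
for v in (246,255,270,285,300,315):
  print(v,[(u,*P[v,u].round().astype(int)) for u in (262,275,285,292,296,340,345,350,360,370) if d[v,u]<.25])
s,r=st();im,d=grab_frame('wrist');cv2.imwrite('pics/w2.png',im[...,::-1]);np.save('w.npy',d)
"
```

```text
246 [(285, np.int64(11), np.int64(-17), np.int64(-39)), (292, np.int64(11), np.int64(-14), np.int64(-39)), (350, np.int64(12), np.int64(14), np.int64(-41)), (360, np.int64(11), np.int64(19), np.int64(-40))]
255 [(275, np.int64(7), np.int64(-22), np.int64(-40)), (285, np.int64(11), np.int64(-16), np.int64(-48)), (292, np.int64(11), np.int64(-13), np.int64(-47)), (350, np.int64(11), np.int64(13), np.int64(-48)), (360, np.int64(11), np.int64(18), np.int64(-48)), (370, np.int64(7), np.int64(24), np.int64(-41))]
270 [(262, np.int64(7), np.int64(-26), np.int64(-53)), (275, np.int64(11), np.int64(-19), np.int64(-61)), (285, np.int64(11), np.int64(-15), np.int64(-61)), (292, np.int64(5), np.int64(-13), np.int64(-51)), (350, np.int64(9), np.int64(13), np.int64(-58)), (360, np.int64(11), np.int64(16), np.int64(-60)), (370, np.int64(7), np.int64(22), np.int64(-54))]
285 [(262, np.int64(7), np.int64(-24), np.int64(-65)), (275, np.int64(11), np.int64(-18), np.int64(-71)), (285, np.int64(11), np.int64(-14), np.int64(-71)), (292, np.int64(-1), np.int64(-13), np.int64(-54)), (350, np.int64(4), np.in
[... 197 characters left out ...]
2), np.int64(-16), np.int64(-82)), (285, np.int64(4), np.int64(-14), np.int64(-71)), (292, np.int64(-6), np.int64(-13), np.int64(-58)), (350, np.int64(-1), np.int64(12), np.int64(-64)), (360, np.int64(12), np.int64(14), np.int64(-81)), (370, np.int64(12), np.int64(18), np.int64(-81))]
315 [(262, np.int64(12), np.int64(-20), np.int64(-89)), (275, np.int64(12), np.int64(-15), np.int64(-90)), (285, np.int64(-3), np.int64(-15), np.int64(-71)), (350, np.int64(-7), np.int64(12), np.int64(-66)), (360, np.int64(12), np.int64(13), np.int64(-89)), (370, np.int64(12), np.int64(16), np.int64(-89))]
t 4.8 tcp_station [  2.6 352.9  57. ] turn needed -0.1 F [0.4 0.  0.7] w 0.298 tilt [ 0.003  0.033 -0.999]
```

View pics/w2.png

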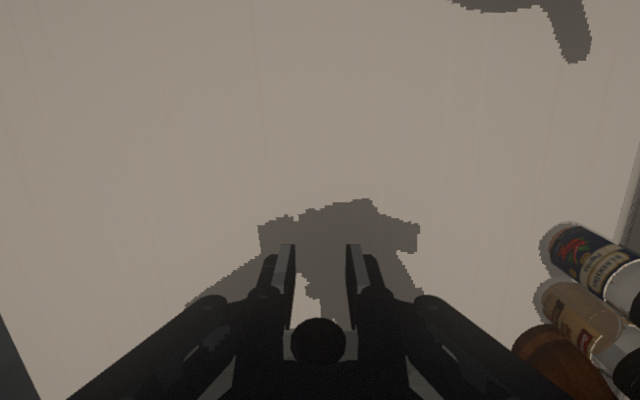

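```bash
python3 -c "
from h import *
c=camera_params('wrist');T=np.array(c['T_tool_cam']);print(T.round(3),c['mtx'],c['k1'])
K=np.array(c['mtx'])
for z in (0,-.01,-.02,-.036):
  q=np.linalg.inv(T)@[.011,.014,z,1];s=q[:2]/q[2];s*=1+c['k1']*(s@s);print(z,K[:2,:2]@s+K[:2,2],q[2])
d=np.load('w.npy');P=cloud('wrist',d,T)*1000
for v in (240,243,245,248,320,340,355): print(v,[(u,d[v,u].round(3),*P[v,u].round().astype(int)) for u in (286,318,353)])
"
```

```text
[[ 0.001 -0.945 -0.326  0.084]
 [ 1.     0.     0.001 -0.   ]
 [-0.001 -0.326  0.945 -0.176]
 [ 0.     0.     0.     1.   ]] [[317.39285477   0.         320.06850968]
 [  0.         317.39285477 194.69071707]
 [  0.           0.           1.        ]] -0.02898186053758617
0 [343.87513415 214.83605844] 0.19019961118682824
-0.01 [345.12845955 221.61232206] 0.18074642639133526
-0.02 [346.51894881 229.13366563] 0.17129324159584228
-0.036 [349.09015536 243.05136786] 0.1561681459230535
240 [(286, np.float32(0.258), np.int64(-35), np.int64(-28), np.int64(56)), (318, np.float32(0.259), np.int64(-35), np.int64(-2), np.int64(57)), (353, np.float32(0.259), np.int64(-35), np.int64(27), np.int64(57))]
243 [(286, np.float32(0.26), np.int64(-38), np.int64(-28), np.int64(57)), (318, np.float32(0.26), np.int64(-38), np.int64(-2), np.int64(57)), (353, np.float32(0.261), np.int64(-38), np.int64(27), np.int64(58))]
245 [(286, np.float32(0.154), np.int64(11), np.int64(-17), np.int64(-38)), (318, np.float32(0.261), np.int64(-40), np.int64(-2), np.int64(58)), (353, np.float32(0.154), np.int64(11), np.int64
[... 176 characters left out ...]
oat32(0.151), np.int64(11), np.int64(15), np.int64(-41))]
320 [(286, np.float32(0.129), np.int64(-6), np.int64(-14), np.int64(-71)), (318, np.float32(0.21), np.int64(-63), np.int64(-2), np.int64(-5)), (353, np.float32(0.128), np.int64(-6), np.int64(13), np.int64(-71))]
340 [(286, np.float32(0.268), np.int64(-119), np.int64(-29), np.int64(37)), (318, np.float32(0.191), np.int64(-61), np.int64(-1), np.int64(-24)), (353, np.float32(0.27), np.int64(-121), np.int64(28), np.int64(38))]
355 [(286, np.float32(0.253), np.int64(-120), np.int64(-28), np.int64(21)), (318, np.float32(0.185), np.int64(-65), np.int64(-1), np.int64(-31)), (353, np.float32(0.253), np.int64(-120), np.int64(26), np.int64(21))]
```

Call:
{"api": "step_arm", "payload": {"steps": [[0,0,-25,0],[-30,0,-5,0],[-40,0,0,0],[-25,-2,0,0],[0,0,0,0]]}}

```text
time: 5.35
tool_pos: [0.5332, 0.2659, 0.0869]
tool_rot: [0.012, 0.721, 0.692, 0.011]
contact_force: [0.1, -0.2, 0.6]
gripper_width: 0.299
```

```bash
python3 -c "
from h import *
st()"
```

```text
t 5.35 tcp_station [ -0.9 254.1  86.9] turn needed 0.1 F [ 0.1 -0.2  0.6] w 0.299 tilt [-0.001  0.032 -0.999]
```

Call:
{"api": "step_arm", "payload": {"steps": [[0,1,15,0],[0,0,15,0],[0,0,15,0],[0,0,15,0],[0,0,7,0],[0,0,0,0]]}}

```text
time: 5.95
tool_pos: [0.5349, 0.2675, 0.0111]
tool_rot: [0.011, 0.721, 0.693, 0.009]
contact_force: [-0.9, 0.1, 0.7]
gripper_width: 0.306
```

```bash
python3 -c "
from h import *
st()"
```

```text
t 5.95 tcp_station [  0.7 255.7  11.1] turn needed 0.2 F [-0.9  0.1  0.7] w 0.306 tilt [-0.002  0.028 -1.   ]
```

Call:
{"api": "step_arm", "payload": {"steps": [[4,0,-3,0],[5,0,0,0],[5,0,0,0],[5,0,0,0]]}}

```text
time: 6.35
tool_pos: [0.5351, 0.2822, 0.014]
tool_rot: [0.014, 0.721, 0.693, 0.004]
contact_force: [-0.9, -4.8, -1.2]
gripper_width: 0.304
```

Contact with the knob head now. Continue pulling.

Call:
{"api": "step_arm", "payload": {"steps": [[10,0,0,0],[10,0,0,0],[10,0,0,0],[10,0,0,0],[10,0,0,0],[10,0,0,0]]}}

```text
time: 6.95
tool_pos: [0.5382, 0.3462, 0.0147]
tool_rot: [0.015, 0.721, 0.693, 0.004]
contact_force: [0.3, -1.1, 0.1]
gripper_width: 0.298
```

```bash
python3 -c "
from h import *
st()"
```

```text
t 6.95 tcp_station [  0.7 334.5  14.7] turn needed 0.2 F [ 0.3 -1.1  0.1] w 0.298 tilt [-0.015  0.027 -1.   ]
```

Call:
{"api": "step_arm", "payload": {"steps": [[8,0,0,0],[6,0,0,0],[5,0,0,0],[5,0,0,0]]}}

```text
time: 7.35
tool_pos: [0.5396, 0.3658, 0.0143]
tool_rot: [0.021, 0.72, 0.694, -0.003]
contact_force: [-1.2, -29.9, 7.7]
gripper_width: 0.3
```

```bash
python3 -c "
from h import *
st()"
```

```text
t 7.35 tcp_station [  1.1 354.2  14.3] turn needed 0.4 F [ -1.2 -29.9   7.7] w 0.3 tilt [-0.033  0.026 -0.999]
```

Call:
{"api": "step_arm", "payload": {"steps": [[-8,0,0,0],[0,0,-30,0],[0,0,-40,0],[0,0,-40,0],[0,0,0,0]], "claw": 25}}

```text
time: 7.85
tool_pos: [0.5366, 0.3644, 0.1278]
tool_rot: [0.019, 0.72, 0.694, -0.001]
contact_force: [0.6, 0.3, 1.3]
gripper_width: 0.252
```

```bash
python3 -c "
from h import *
st()"
```

```text
t 7.85 tcp_station [ -1.7 352.7 127.8] turn needed 0.4 F [0.6 0.3 1.3] w 0.252 tilt [-0.028  0.026 -0.999]
```

Call:
{"api": "step_arm", "payload": {"steps": [[-44,-4,0,0],[-44,-4,0,0],[-44,-4,0,0],[-44,-4,0,0],[-44,-4,0,0],[-44,-4,0,0],[-44,-4,0,0],[-44,-4,0,0]]}}

```text
time: 8.65
tool_pos: [0.4953, 0.0141, 0.1375]
tool_rot: [0.02, 0.715, 0.698, 0.009]
contact_force: [0.3, 0.0, 0.7]
gripper_width: 0.254
```

Call:
{"api": "step_arm", "payload": {"steps": [[-30,-2,0,0],[-10,0,0,0],[0,0,0,0]]}}

```text
time: 8.95
tool_pos: [0.4926, -0.0301, 0.1384]
tool_rot: [0.02, 0.718, 0.696, 0.011]
contact_force: [0.3, 0.1, 0.4]
gripper_width: 0.248
```

```bash
cat > look.py <<'E'
from h import *
import sys
s,r=st();T=np.eye(4);T[:3,:3]=r.as_matrix();T[:3,3]=s['tool_pos'];Tt=np.array(camera_params('wrist')['T_tool_cam']);T=T@Tt
im,d=grab_frame('wrist');cv2.imwrite(sys.argv[1],im[...,::-1]);P=cloud('wrist',d,T);Q=w2s(P.reshape(-1,3)).reshape(P.shape)*1000
t=cloud('wrist',d,Tt)*1000;f=t[(abs(t[...,0])<12.5)&(abs(abs(t[...,1])-12)<10)&(d<.2)&(d>0)];print('tip z tool',f[:,2].max() if len(f) else None)
for l in ['carrot_top_a','onion_end']:
    for b in boxes_of('wrist',l)[:4]:
        x,y,w,h=b['box'];print(l,round(b['p'],2),np.round(b['box']),Q[int(y+h/2),int(x+w/2)].round())
E
python3 look.py pics/w3.png
```

```text
t 8.95 tcp_station [-28.5 -43.3 138.4] turn needed 0.7 F [0.3 0.1 0.4] w 0.248 tilt [-0.013  0.045 -0.999]
tip z tool -34.68467793285821
carrot_top_a 0.61 [286. 104.  51.  50.] [-33.  15. 109.]
carrot_top_a 0.55 [365.  99.  56.  52.] [ 17.  18. 112.]
onion_end 0.79 [266. 218.  54.  48.] [-47. -64. 113.]
```

View pics/w3.png

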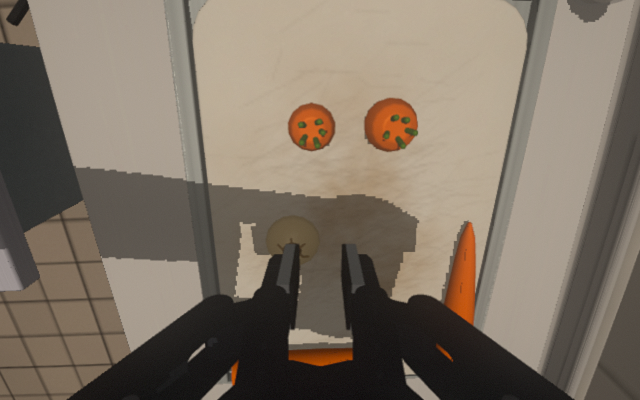

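Call:
{"api": "step_arm", "payload": {"steps": [[16,-3,0,0.7],[0,0,25,0],[0,0,25,0],[0,0,16,0],[0,0,0,0]]}}

```text
time: 9.6
tool_pos: [0.4951, -0.0046, 0.0711]
tool_rot: [0.02, 0.717, 0.697, 0.013]
contact_force: [-0.8, -0.2, 0.1]
gripper_width: 0.252
```

```bash
python3 -c "
from h import *
st()"
```

```text
t 9.6 tcp_station [-27.1 -17.8  71.1] turn needed 0.9 F [-0.8 -0.2  0.1] w 0.252 tilt [-0.009  0.048 -0.999]
```

Call:
{"api": "step_arm", "payload": {"steps": [[-3,-4,8,0],[0,0,0,0],[12,0,0,0],[20,0,0,0],[20,0,0,0]]}}

```text
time: 10.1
tool_pos: [0.495, 0.0472, 0.0654]
tool_rot: [0.022, 0.717, 0.696, 0.015]
contact_force: [-0.0, -0.5, -0.1]
gripper_width: 0.252
```

```bash
python3 look.py pics/w4.png
```

```text
t 10.1 tcp_station [-29.5  33.9  65.4] turn needed 0.8 F [-0.  -0.5 -0.1] w 0.252 tilt [-0.009  0.053 -0.999]
tip z tool -21.28685358278887
carrot_top_a 0.87 [381. 253.  71.  52.] [ 15.  30. 111.]
carrot_top_a 0.87 [287. 190.  66.  73.] [-33.  59. 110.]
```

Call:
{"api": "step_arm", "payload": {"steps": [[20,0,0,0],[20,0,0,0],[20,2,0,0],[20,2,0,0],[10,0,0,0]]}}

```text
time: 10.75
tool_pos: [0.5038, 0.1372, 0.0676]
tool_rot: [0.025, 0.718, 0.696, 0.016]
contact_force: [-0.1, 0.3, -0.2]
gripper_width: 0.248
```

```bash
python3 look.py pics/w5.png
```

```text
t 10.75 tcp_station [-24.7 124.2  67.6] turn needed 0.7 F [-0.1  0.3 -0.2] w 0.248 tilt [-0.011  0.058 -0.998]
tip z tool -34.32225318659632
carrot_top_a 0.72 [293. 138.  50.  54.] [-25. 160.  43.]
carrot_top_a 0.36 [406. 379.  10.  10.] [37. 20. 89.]
onion_end 0.43 [ 93.   4. 547. 396.] [ 14. 123.  14.]
```

View pics/w5.png

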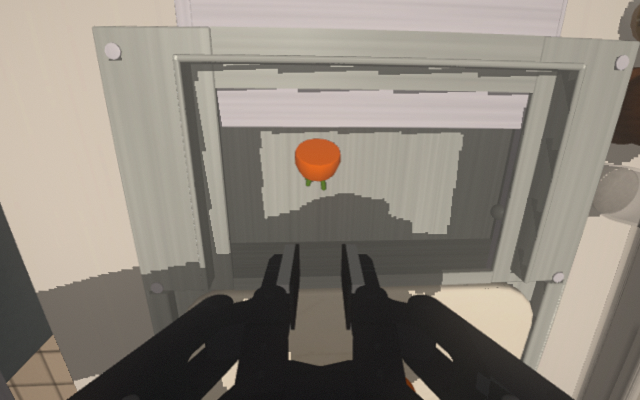

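Call:
{"api": "step_arm", "payload": {"steps": [[0,0,-40,0],[0,0,-30,0],[-40,10,0,0.7],[-40,10,0,0],[-40,10,0,0],[-25,8,0,0],[-5,0,0,0],[0,0,0,0]]}}

```text
time: 11.7
tool_pos: [0.5299, -0.0268, 0.1443]
tool_rot: [0.026, 0.724, 0.69, 0.014]
contact_force: [0.8, 0.5, -0.3]
gripper_width: 0.249
```

```bash
python3 look.py pics/w6.png
```

```text
t 11.7 tcp_station [  8.6 -38.4 144.3] turn needed -0.3 F [ 0.8  0.5 -0.3] w 0.249 tilt [-0.016  0.057 -0.998]
tip z tool -34.66752398016776
carrot_top_a 0.63 [306. 103.  57.  51.] [ 19.  19. 113.]
onion_end 0.64 [220. 221.  56.  49.] [-43. -66. 109.]
```

Call:
{"api": "step_arm", "payload": {"steps": [[10,10,0,0],[0,0,25,0],[0,0,25,0],[0,0,20,0],[0,0,5,0],[0,0,0,0]]}}

```text
time: 12.45
tool_pos: [0.5486, -0.0071, 0.069]
tool_rot: [0.027, 0.719, 0.694, 0.017]
contact_force: [1.2, -0.2, 0.2]
gripper_width: 0.244
```

```bash
python3 -c "
from h import *
st()"
```

```text
t 12.45 tcp_station [ 26.4 -18.   69. ] turn needed 0.5 F [ 1.2 -0.2  0.2] w 0.244 tilt [-0.013  0.062 -0.998]
```

Call:
{"api": "step_arm", "payload": {"steps": [[-3,-6,5,0],[0,0,0,0],[12,0,0,0],[20,0,0,0],[20,0,0,0],[20,0,0,0],[20,0,0,0],[20,0,0,0]]}}

```text
time: 13.25
tool_pos: [0.5512, 0.1076, 0.0698]
tool_rot: [0.031, 0.72, 0.693, 0.022]
contact_force: [-0.3, 0.5, -0.1]
gripper_width: 0.255
```

Call:
{"api": "step_arm", "payload": {"steps": [[20,0,0,0],[12,0,0,0],[0,0,0,0]]}}

```text
time: 13.55
tool_pos: [0.5535, 0.1448, 0.0722]
tool_rot: [0.032, 0.719, 0.694, 0.024]
contact_force: [-0.4, 0.4, 0.1]
gripper_width: 0.248
```

```bash
python3 look.py pics/w7.png
```

```text
t 13.55 tcp_station [ 24.7 134.   72.2] turn needed 0.4 F [-0.4  0.4  0.1] w 0.248 tilt [-0.01   0.079 -0.997]
tip z tool -34.587783581058765
carrot_top_a 0.92 [293. 143.  55.  41.] [ 26. 170.  46.]
carrot_top_a 0.63 [232. 147.  25.   4.] [-25. 177.  26.]
```

Call:
{"api": "step_arm", "payload": {"steps": [[0,0,-40,0],[0,0,-35,0],[-44,-12,0,0.4],[-44,-12,0,0],[-44,-12,0,0],[-44,-12,0,0],[-40,-12,0,0],[-20,-5,0,0]]}}

```text
time: 14.5
tool_pos: [0.4684, -0.1012, 0.1481]
tool_rot: [0.035, 0.723, 0.689, 0.023]
contact_force: [0.3, 0.7, 0.1]
gripper_width: 0.251
```

Call:
{"api": "step_arm", "payload": {"steps": [[0,0,0,0]]}}

```text
time: 14.6
tool_pos: [0.4673, -0.1042, 0.1482]
tool_rot: [0.035, 0.725, 0.687, 0.022]
contact_force: [-0.1, -0.5, 0.4]
gripper_width: 0.25
```

```bash
python3 look.py pics/w8.png
```

```text
t 14.6 tcp_station [ -50.6 -118.5  148.2] turn needed -0.6 F [-0.1 -0.5  0.4] w 0.25 tilt [-0.016  0.081 -0.997]
tip z tool -34.29407159636974
onion_end 0.59 [290. 114.  59.  54.] [-48. -70. 112.]
onion_end 0.58 [196.   1. 371. 310.] [  2. -87.  89.]
```

Call:
{"api": "step_arm", "payload": {"steps": [[0,0,25,0],[0,0,25,0],[0,0,22,0],[0,0,6,0],[0,0,0,0]]}}

```text
time: 15.25
tool_pos: [0.4778, -0.0978, 0.0697]
tool_rot: [0.035, 0.721, 0.692, 0.024]
contact_force: [-0.3, -0.0, -0.8]
gripper_width: 0.25
```

```bash
python3 -c "
from h import *
st()"
```

```text
t 15.25 tcp_station [ -40.3 -111.7   69.7] turn needed 0.1 F [-0.3 -0.  -0.8] w 0.25 tilt [-0.014  0.085 -0.996]
```

Call:
{"api": "step_arm", "payload": {"steps": [[0,-5,6,0],[0,0,0,0],[10,0,0,0],[18,0,0,0],[18,0,1,0],[18,1,1,0],[18,1,1,0]]}}

```text
time: 15.95
tool_pos: [0.4834, -0.0134, 0.066]
tool_rot: [0.041, 0.722, 0.691, 0.027]
contact_force: [-0.1, 0.2, 1.3]
gripper_width: 0.248
```

```bash
python3 look.py pics/w9.png
```

```text
t 15.95 tcp_station [-38.4 -27.1  66. ] turn needed -0.1 F [-0.1  0.2  1.3] w 0.248 tilt [-0.017  0.096 -0.995]
tip z tool -20.059778738084955
```

View pics/w9.png

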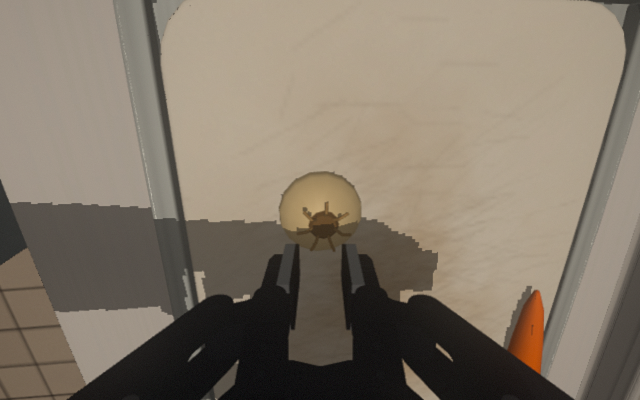

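Onion end sits cradled ahead of the fingertips (320,212). Continue.

Call:
{"api": "step_arm", "payload": {"steps": [[18,1,1,0],[18,2,1,0],[18,2,1,0],[18,2,1,0],[18,2,1,0],[18,2,1,0],[18,2,0,0]]}}

```text
time: 16.8
tool_pos: [0.5084, 0.1081, 0.066]
tool_rot: [0.048, 0.723, 0.688, 0.029]
contact_force: [-0.2, 0.4, 0.2]
gripper_width: 0.247
```

```bash
python3 -c "
from h import *
st()"
```

```text
t 16.8 tcp_station [-18.8  95.4  66. ] turn needed -0.4 F [-0.2  0.4  0.2] w 0.247 tilt [-0.025  0.109 -0.994]
```

Call:
{"api": "step_arm", "payload": {"steps": [[15,0,0,0],[15,0,0,0],[8,0,0,0],[0,0,0,0]]}}

```text
time: 17.2
tool_pos: [0.5123, 0.147, 0.0671]
tool_rot: [0.049, 0.723, 0.688, 0.03]
contact_force: [0.0, 0.3, -0.0]
gripper_width: 0.251
```

```bash
python3 look.py pics/w10.png
```

```text
t 17.2 tcp_station [-16.6 134.4  67.1] turn needed -0.4 F [ 0.   0.3 -0. ] w 0.251 tilt [-0.025  0.112 -0.993]
tip z tool -34.649351722410934
carrot_top_a 0.28 [148.   0. 395. 277.] [ -6. 195.  86.]
onion_end 0.81 [289. 167.  58.  49.] [-16. 150.  37.]
onion_end 0.6 [ 66.   5. 541. 394.] [ -2. 141.  36.]
```

View pics/w10.png

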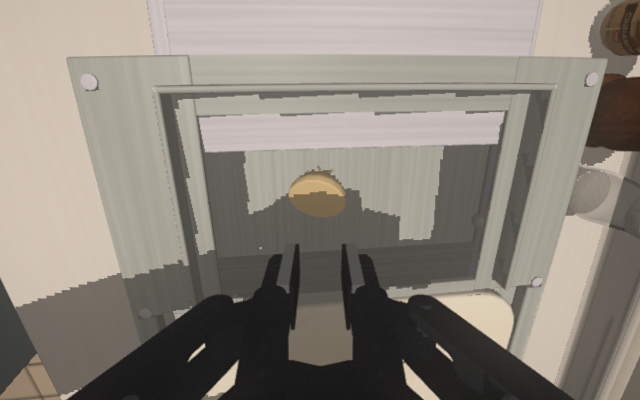

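Call:
{"api": "step_arm", "payload": {"steps": [[0,0,-40,0],[0,0,-40,0],[44,2,0,0],[44,2,0,0],[44,2,0,0],[44,2,0,0],[44,2,0,0],[40,2,0,0]], "claw": 0}}

```text
time: 18.15
tool_pos: [0.5339, 0.4057, 0.1455]
tool_rot: [0.051, 0.73, 0.681, 0.03]
contact_force: [0.7, -0.6, 0.6]
gripper_width: -0.001
```

Call:
{"api": "step_arm", "payload": {"steps": [[10,0,0,0],[0,0,0,0]]}}

```text
time: 18.35
tool_pos: [0.5348, 0.4188, 0.1445]
tool_rot: [0.051, 0.729, 0.682, 0.03]
contact_force: [-0.0, -0.5, -0.0]
gripper_width: 0.001
```

```bash
python3 look.py pics/w11.png
```

```text
t 18.35 tcp_station [ -6.  406.9 144.5] turn needed -1.3 F [-0.  -0.5 -0. ] w 0.001 tilt [-0.026  0.115 -0.993]
tip z tool -36.321455363231145
```

View pics/w11.png

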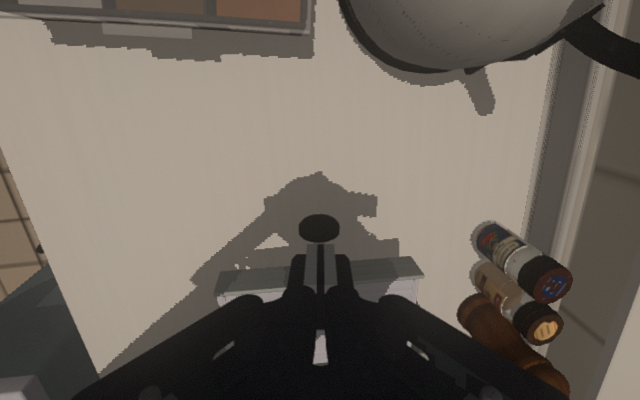

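Run:
```python
from h import *
s,r=st();T=np.eye(4);T[:3,:3]=r.as_matrix();T[:3,3]=s['tool_pos'];Tt=np.array(camera_params('wrist')['T_tool_cam'])
im,d=grab_frame('wrist');P=cloud('wrist',d,Tt)*1000;Q=w2s(cloud('wrist',d,T@Tt).reshape(-1,3)).reshape(400,640,3)*1000
for p in [(319,220),(319,228),(319,238),(302,228),(336,228),(225,280),(415,270),(312,247),(312,255),(312,265),(326,255)]: print(p,Q[p[1],p[0]].round(),P[p[1],p[0]].round())
```

```text
t 18.5 tcp_station [ -5.8 404.9 144.7] turn needed -1.5 F [ 0.4  0.1 -0.2] w 0.0 tilt [-0.026  0.115 -0.993]
(319, 220) [  0. 381.  79.] [-22.  -1.  67.]
(319, 228) [ -1. 379.  88.] [-25.  -1.  58.]
(319, 238) [ -1. 371.  90.] [-33.  -1.  56.]
(302, 228) [-14. 376.  81.] [-27. -15.  64.]
(336, 228) [ 14. 376.  84.] [-27.  13.  63.]
(225, 280) [-84. 327.  74.] [-78. -84.  64.]
(415, 270) [ 86. 327.  84.] [-74.  86.  73.]
(312, 247) [-14. 418. 185.] [ 12.  -4. -41.]
(312, 255) [-15. 417. 191.] [ 11.  -4. -48.]
(312, 265) [-16. 418. 200.] [ 11.  -4. -57.]
(326, 255) [ -9. 418. 193.] [ 12.   2. -49.]
```

Call:
{"api": "step_arm", "payload": {"steps": [[3,-3,0,-1.4],[0,0,30,0],[0,0,30,0],[0,0,30,0],[0,0,22,0],[0,0,0,0]]}}

```text
time: 19.15
tool_pos: [0.5473, 0.4116, 0.0344]
tool_rot: [0.052, 0.721, 0.69, 0.032]
contact_force: [-0.4, -0.9, -0.7]
gripper_width: 0.004
```

```bash
python3 -c "
from h import *
st()"
```

```text
t 19.15 tcp_station [  6.9 400.2  34.4] turn needed -0.2 F [-0.4 -0.9 -0.7] w 0.004 tilt [-0.026  0.119 -0.993]
```

Call:
{"api": "step_arm", "payload": {"steps": [[0,-2,9,0],[-8,0,0,0],[-8,0,0,0],[-10,0,0,0],[-12,0,0,0],[-12,0,0,0],[-12,0,0,0]]}}

```text
time: 19.85
tool_pos: [0.5455, 0.351, 0.0327]
tool_rot: [0.05, 0.721, 0.69, 0.04]
contact_force: [-0.5, 1.8, -1.8]
gripper_width: 0.001
```

```bash
python3 -c "
from h import *
st()"
```

```text
t 19.85 tcp_station [  7.7 339.6  32.7] turn needed -0.0 F [-0.5  1.8 -1.8] w 0.001 tilt [-0.012  0.128 -0.992]
```

Call:
{"api": "step_arm", "payload": {"steps": [[-12,-2,2,0],[-10,0,0,0],[-8,0,0,0],[-6,0,0,0],[-5,0,0,0]]}}

```text
time: 20.35
tool_pos: [0.5433, 0.3134, 0.0328]
tool_rot: [0.045, 0.723, 0.688, 0.05]
contact_force: [4.4, 34.2, -12.2]
gripper_width: -0.002
```

```bash
python3 -c "
from h import *
st()"
```

```text
t 20.35 tcp_station [  7.2 302.   32.8] turn needed -0.3 F [  4.4  34.2 -12.2] w -0.002 tilt [ 0.01   0.134 -0.991]
```

Call:
{"api": "step_arm", "payload": {"steps": [[-1,0,0,0],[15,0,0,0],[20,0,0,0],[0,0,-40,0],[0,0,-40,0],[0,0,-40,0],[0,0,-40,0],[0,0,0,0]]}}

```text
time: 21.15
tool_pos: [0.5214, 0.3471, 0.1938]
tool_rot: [0.045, 0.723, 0.688, 0.044]
contact_force: [0.6, -0.9, 1.3]
gripper_width: 0.003
```

```bash
python3 look.py pics/w12.png
python3 - <<'E'
from h import *
im,d=grab_frame('top');cv2.imwrite('pics/t2.png',im[...,::-1]);P=w2s(cloud('top',d).reshape(-1,3)).reshape(400,640,3)
for l in ['carrot_a','ramekin','peeler','carrot_top_a','onion_end','knob']:
    for b in boxes_of('top',l)[:3]: print(l,round(b['p'],2),np.round(b['box']))
a=im[130:300,150:480,::-1];b=cv2.imread('pics/w12.png')
a=cv2.resize(a,(640,330));cv2.imwrite('pics/c12.png',np.vstack([cv2.resize(b,(640,400))[140:],a])[:600])
E
```

```text
t 21.15 tcp_station [-16.2 334.8 193.8] turn needed -0.3 F [ 0.6 -0.9  1.3] w 0.003 tilt [ 0.001  0.126 -0.992]
tip z tool -36.3886589850684
carrot_a 0.95 [355. 196.  12.  57.]
carrot_a 0.73 [312. 176.  58.  11.]
carrot_a 0.28 [184. 177.  66.  63.]
ramekin 0.67 [436. 168.  24.  25.]
onion_end 0.34 [440. 209.  23.  57.]
knob 0.59 [186. 181.  64.  58.]
```

View pics/c12.png

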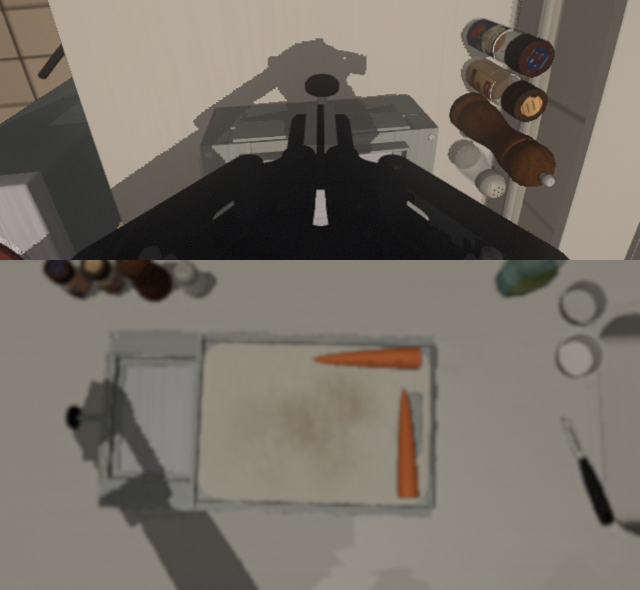

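```bash
python3 -c "
from h import *
print(job_done());st()"
```

```text
the job is handed in; nothing more can be done
None
the job is handed in; nothing more can be done
```

I pulled the gate out, swept both carrot tops and the onion end through the hatch one at a time, and pushed the gate home. The job was handed in at about 21 s of the 64 s allowed, with no verdict given.

**What the last checks showed**
- **Gate:** it reached a hard stop at each end, about 30 N fully out and 34 N fully home. The final top picture shows the knob within a pixel of where it started, and one pixel is about 3 mm.
- **Scraps:** the wrist camera saw all three in the bin as they fell in, with tops at about z 37–46 mm. The bin could not be seen again once the gate was shut. The two carrot tops were already out of view under the gate when the onion end went in.
- **Other things:** both trimmed carrots, the ramekin and the peeler show in the same places as at the start, to within a few pixels. The arm was clear of everything, with a force of about 1–2 N.

**What failed or disagreed**
- **Missed first pull:** the fingers passed over the knob without touching it. The wrist depth showed the fingertips about 35 mm behind the reported tool point, more than the description says. I allowed for this and the second pull worked.
- **Tool tilt:** the tool slowly tilted to about 7° over the moves, which the interface could not correct. It caused no visible trouble.
- **Wrong detection:** in the last top picture the network labelled the peeler as an onion end, with low confidence (0.34). The board itself was clear.

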